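Empty the rinsed ball basket into the free dish

ROBOT

A 7-joint arm with a two-finger parallel gripper is mounted at the origin on the work surface. World frame = base frame: x ahead of the robot, y to its left, z up, the work surface at z = 0. Lengths are in m, angles in rad, forces in N, time in s.
With the tool pointing down it reaches from about 0.375 to 0.925 m from the base axis. Payload 3.1 kg.
Tool frame: the origin (TCP) lies at the very end of the fingers, on their centre line; the grasp point (between the pads) lies 19 mm behind it; z points along the fingers, y is the direction in which the jaws open and shut (so a half turn about z gives the same grasp; the last joint's range is limited). The gripper opens to 85 mm and grips with 20 to 120 N. Pads are 22 mm wide; open, the fingers measure 114 mm over their backs; the gripper's body (76 mm by 85 mm) begins 54 mm behind the grasp point. The pads swing forward as they close: fully open they stand 13 mm farther back than shut.
Start: joints at [1.233, 0.383, 0.044, 1.598, -0.018, 1.161, -0.05], TCP at [0.154, -0.631, 0.231] pointing down, gripper open.
Joint ranges: [-2.61, 2.61], [-0.41, 2.15], [-1.48, 1.57], [0, 2.5], [-1.57, 4.71], [0.05, 1.97], [-2.85, 2.85]. Speed limits (rad/s): [2.79, 2.79, 3.14, 3.14, 3.14, 3.14, 3.14].

INTERFACE

Orientations are given as a unit quaternion [w, x, y, z].
In Python, from bench import env, read_camera, workorder gives the robot as it stands. The module is installed in compiled form; this text tells all that it offers.
- The arm moves only by the tool servo_tool, never from a script. Its argument "moves" is a list of rows, each an object of numbers: "x", "y", "z": the shift along the tool's x, y, z in mm; "wx", "wy", "wz": the turn, a rotation vector about the tool's x, y, z in degrees; "fingers": the opening, from -1 (shut) to 1 (fully open). In form: [{"x": .., "y": .., "z": .., "wx": .., "wy": .., "wz": .., "fingers": ..}, ...]. A call has 1 to 12 rows; each row is the pose to reach, as a shift and turn from the pose commanded when the call began, along the tool's axes at that moment; what a row does not reach only later rows make up. A row lasts 1/10 s, in which the tool goes at most 50 mm and 8.59 degrees, less where a joint would pass 70% of its speed; a pose out of reach is approached as far as the arm can. A call with a gripper value outside its range is refused whole. The fingers move at their own pace and stop on an object; the grip force is fixed at half the most. Time passes only in rows, so rows that repeat a pose let the fingers close. It gives the time, the measured TCP pose, the force and the opening at its end, in the units of the state.
- env.sense(): the state, without advancing time (a new reading comes with each control period).
- read_camera(name): name is "side" or "top" or "wrist"; returns a dict with "frame" (420x560x3 uint8, blue, green, red), "z_map" (420x560 float32, m along the optical axis (not along the pixel's ray), 0 where there is no reading), "fx", "fy", "cx", "cy" (pixels), "eye" and "orientation" of the camera in the world; the wrist camera has in their place "tool_from_camera" (4x4, takes a point from camera to tool coordinates, whose origin is the TCP and whose axes are the flange's). Camera axes: x right, y down, z forward; pixel columns grow to the right and rows downward; lengths in m; the calibration is good to about 2 mm. A picture is of the moment at which its call begins: read the wrist's pose just before it.
- workorder.sign_off(): hands the job in, once; it reports no verdict.
The state is a dict: "t": time; "joints": joint angles; "joint_velocities": joint speeds; "joint_efforts": joint torques, N m; "eef_pos": TCP position; "tcp_rot": TCP orientation; "force": force on the tool from outside, world axes, zero at the start; "ft_torque": the same for the moment, N m; "grip_width": finger opening in m.
Only numpy, scipy, OpenCV 4.12 (cv2) and the standard library are available. Lean on these libraries where they do the work, as an engineer would, in place of code of your own. Each camera call takes 0.05 s, during which the arm holds its last target. There are 200 camera calls.

TASK

Lift the wire basket off the drain rack by its bar handle and tip it so that all three steel balls roll out over its notched spout into whichever of the two dishes is empty (the other dish already holds brass standoffs), pouring gently from just above the dish. Stand the empty basket upright back on the middle of the drain rack, then put the grey dust cover, seated flat and centred, on the dish with the balls. Leave the standoffs and everything else on the bench where they are.

Things in the scene. Friction and masses are not known exactly. Their poses are not given: they have to be found in the camera images.
- basket_grip (a point): Centre of the wire mesh basket's rigid bar handle: 14 mm wide (along x), 16 mm high, 86 mm long (along y), 95 mm above the underside, over the basket's middle, with an end post at y = +-43 mm. z is up when upright, -x points to the spout.
- basket: The basket, origin at its underside below the handle, axes as basket_grip. 78 mm wide, flat floor from x = -30 to +45 mm, rim 55 mm up; on the -x side the floor rises as a 24 degree ramp and narrows to the spout. About 0.22 kg. Starts upright on the rack, three loose balls on its floor; they roll out with the spout side tilted down about 40 degrees (rolling is not free), surely at 55 to 60.
- basket_lip (a point): Middle of the spout's lower edge, a notch 46 mm wide and 29 mm deep in the rim, open to the front: 85 mm from the handle's centre along the basket's -x and 69 mm below it.
- rack_top (a point): Centre of the top of the drain rack, a fixed white tray with a wire top, 170 mm (its x) by 150 mm (its y), top 16 mm above the bench. The basket stands here at the start and at the end.
- ball_1_center (a point): Centre of a plain steel ball, 18 mm diameter, 24 g, in the basket at the start.
- ball_2_center (a point): Centre of a plain steel ball, 18 mm diameter, 24 g, in the basket at the start.
- ball_3_center (a point): Centre of a plain steel ball, 18 mm diameter, 24 g, in the basket at the start.
- dish_a: Round aluminium dish, 130 mm outer and 122 mm inner diameter, 36 mm high, floor 4 mm thick, loose, 0.45 kg. Origin at the centre of its underside, z up. One of the two like dishes is empty at the start, the other holds the standoffs; which one varies.
- dish_b: Second dish, same as dish_a. Origin at the centre of its underside.
- standoff_1: Brass hexagonal standoff, 14 mm across, 42 mm long with its stud, lying in the dish that is in use. Origin at the middle of its underside.
- standoff_2: Second brass standoff, lying beside the first in the same dish.
- cover_grip (a point): Centre of the upright steel knob (22 mm diameter, 26 mm high) of the grey round dust cover, 28 mm above the underside of the cover's plug and 18 mm above the underside of its flange: 54 mm above the dish's underside when seated. z is up.
- cover: The grey dust cover, 0.12 kg, lying on the bench knob up: flange 136 mm in diameter, 5 mm thick; below it a plug of 108 mm diameter, 10 mm deep, that goes inside a dish's rim. Origin at the centre of the plug's underside.
- screwdriver: Screwdriver lying towards the far side, a bystander to leave alone. Origin on its underside.
- flux_jar: Small closed jar, 48 mm diameter, 48 mm high, a bystander to leave alone. Origin on its underside.
- heatsink: Small finned heat sink, 40 x 50 x 28 mm, a bystander to leave alone. Origin on its underside.
- solder_spool: Spool lying flat, 60 mm diameter, 42 mm high, a bystander to leave alone. Origin on its underside.
- caliper: Caliper lying flat, 180 mm long, a bystander to leave alone. Origin on its underside.
There are look-alikes about, which are no part of the job. Of the things shaped like the basket, the bare steel one is meant.

How it is judged:
By the outcome, as a careful person would: the job done as asked, in the order asked, and still so for the second after the job is handed in, with the robot touching nothing.
It also fails if it takes over 59 s, if anything falls off the work surface, if the arm or the gripper's body presses on something with over 40 N, if the wrist force passes 120 N, or if a joint passes its speed limit or range.

## Working session

There is one attempt and no reset: what is moved stays moved. The work goes in short steps, Python scripts to look and compute and a tool call to move; the robot and the scene stay as the last step left them, time stands still between calls to the robot, and variables do not carry over. Pictures are saved under pics/ and viewed, about 8 in all and at most 12, crops included, and the job is handed in when it is done.

Besides the shell and the picture viewer there is one more tool, called after ">>>" by a JSON object that holds its "name" and its "arguments", one argument or row to a line. servo_tool: Moves the arm, as the interface text tells. Its arguments: {"type":"object","properties":{"moves":{"type":"array","items":{"type":"object","properties":{"x":{"type":"number"},"y":{"type":"number"},"z":{"type":"number"},"wx":{"type":"number"},"wy":{"type":"number"},"wz":{"type":"number"},"fingers":{"type":"number"}}}}},"required":["moves"]}

```bash
mkdir -p pics; cat > h.py <<'E'
from bench import env, read_camera, workorder
import numpy as np, cv2
from scipy.spatial.transform import Rotation as R
def q2m(q): return R.from_quat([q[1],q[2],q[3],q[0]]).as_matrix()
def world(c,s=None):
    z=c["z_map"].astype(float); v,u=np.mgrid[0:z.shape[0],0:z.shape[1]]
    P=np.stack([(u-c["cx"])/c["fx"]*z,(v-c["cy"])/c["fy"]*z,z],-1)
    if "eye" in c: M=q2m(c["orientation"]) if np.size(c["orientation"])==4 else np.array(c["orientation"]); W=P@M.T+np.array(c["eye"])
    else:
        T=np.array(c["tool_from_camera"]); P=P@T[:3,:3].T+T[:3,3]; W=P@q2m(s["tcp_rot"]).T+np.array(s["eef_pos"])
    W[z==0]=np.nan; return W
E
python3 - <<'E'
from h import *
s=env.sense(); print({k:np.round(v,3) for k,v in s.items()})
for n in("top","side"):
    c=read_camera(n); cv2.imwrite(f"pics/{n}0.png",c["frame"]); W=world(c); np.savez(f"{n}0.npz",W=W,f=c["frame"])
    print(n,c["eye"],c["orientation"],c["fx"],c["cx"],c["cy"])
    print(np.nanmedian(W[...,2]))
E
```

```text
{'t': np.float64(0.0), 'joints': array([ 1.233,  0.384,  0.044,  1.6  , -0.018,  1.161, -0.05 ]), 'joint_velocities': array([-0.   ,  0.001,  0.   ,  0.001, -0.   ,  0.001, -0.001]), 'joint_efforts': array([ 0.0000e+00, -4.3346e+01,  1.0250e+00, -2.4951e+01,  1.1000e-02,
        1.1000e-02, -0.0000e+00]), 'eef_pos': array([ 0.154, -0.63 ,  0.23 ]), 'tcp_rot': array([-0.001,  0.993,  0.12 , -0.   ]), 'force': array([0.365, 0.925, 0.653]), 'ft_torque': array([ 0.009, -0.002,  0.006]), 'grip_width': np.float64(0.085)}
top [ 0.34239985 -0.08718423  1.12431131] [-0.04021959  0.71327592 -0.69824573  0.04552744] 396.99504350145605 280.2364365396671 207.8768316501796
-0.0004767678546302445
side [0.26502981 0.74666998 1.08156498] [ 0.03804067 -0.10616394  0.92823732 -0.35448216] 408.54062318507425 285.33147460057137 211.6957995501083
0.0009338305904034172
```

View pics/top0.png

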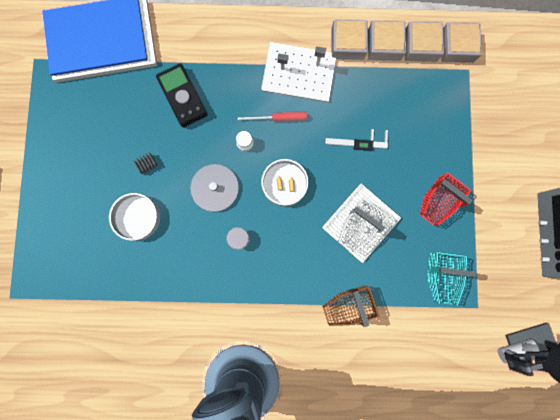

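View pics/side0.png

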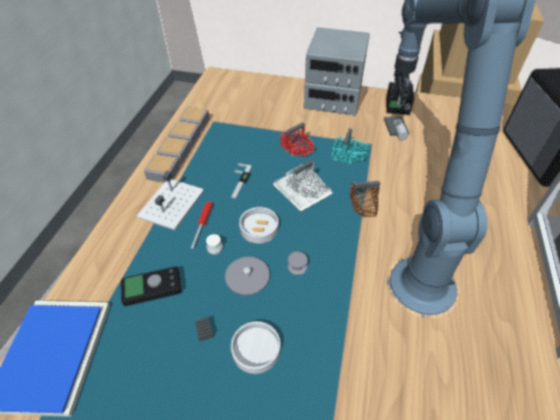

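Top view: empty dish at (134,217), dish with standoffs at (285,183), cover at (214,188) and its knob at (213,186), rack with the steel basket at (365,218). Things that could be taken for the basket: red (447,198), teal (450,278), copper (350,305) and bare steel on the rack (365,218). By the description I choose the steel one, and check it in a crop.

```bash
python3 - <<'E'
from h import *
d=np.load("top0.npz"); W=d["W"]; f=d["f"]
cv2.imwrite("pics/crop.png",cv2.resize(f[170:275,310:415],None,fx=5.5,fy=5.5,interpolation=cv2.INTER_CUBIC))
def sub(u,v,r,lo,hi):
    w=W[v-r:v+r,u-r:u+r].reshape(-1,3); w=w[(w[:,2]>lo)&(w[:,2]<hi)]; return w
for n,u,v,lo,hi in(("empty",134,217,.028,.042),("used",285,183,.028,.042),("cover",214,188,.008,.02)):
    w=sub(u,v,34,lo,hi); (c,s,a)=cv2.minAreaRect((w[:,:2]*1000).astype(np.float32)); C=cv2.minEnclosingCircle((w[:,:2]*1000).astype(np.float32)); print(n,len(w),C,c,s,w[:,2].max())
w=sub(213,186,10,.03,.06); print("knob",w.mean(0),len(w),w[:,2].max())
w=sub(365,218,45,.10,.14); print("handle",len(w),cv2.minAreaRect((w[:,:2]*1000).astype(np.float32)),np.median(w[:,2]),w[:,2].max(),w.mean(0))
X=(w[:,:2]-w[:,:2].mean(0));print(np.linalg.svd(X)[2])
w=sub(365,218,45,.008,.022); print("rack",len(w),cv2.minAreaRect((w[:,:2]*1000).astype(np.float32)),np.median(w[:,2]))
w=sub(365,218,40,.055,.08); print("rim",len(w),cv2.minAreaRect((w[:,:2]*1000).astype(np.float32)),w.mean(0))
E
```

```text
empty 285 ((444.7507019042969, 310.8010559082031), 65.91737365722656) (444.62176513671875, 310.076904296875) (127.59306335449219, 128.73184204101562) 0.04038088842195031
used 235 ((550.9132080078125, -104.97481536865234), 65.04730224609375) (550.523193359375, -104.35606384277344) (128.2727813720703, 125.9096450805664) 0.04054994671455381
cover 1708 ((533.3399658203125, 94.2625503540039), 68.20297241210938) (534.0975952148438, 93.50555419921875) (133.14906311035156, 134.0076141357422) 0.019974364074806683
knob [0.53304177 0.09335008 0.03969624] 50 0.045334115758981275
handle 240 ((443.97442626953125, -321.9959716796875), (91.13946533203125, 15.454154968261719), 54.4138069152832) 0.11723692576250377 0.12318229359079513 [ 0.44344417 -0.3209008   0.11602083]
[[-0.58818066 -0.80872956]
 [-0.80872956  0.58818066]]
rack 914 ((443.6029357910156, -326.22735595703125), (145.66598510742188, 165.31668090820312), 48.974693298339844) 0.014885085085821093
rim 221 ((428.38897705078125, -310.316162109375), (90.59193420410156, 134.16355895996094), 54.147705078125) [ 0.43815561 -0.31895772  0.06901572]
```

View pics/crop.png

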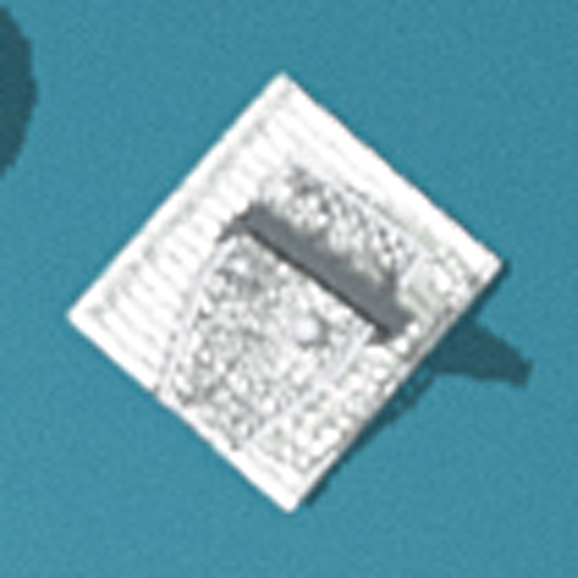

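Close crop: the bare steel basket stands on the white rack, its handle running from (245,215) to (395,330) and its spout at bottom left, towards the base. The choice is confirmed.

```bash
cat >> h.py <<'E'
def goal(az,tilt=0):
    a=np.radians(az); y=np.array([np.cos(a),np.sin(a),0]); z=np.array([0,0,-1.]); x=np.cross(y,z)
    return np.stack([x,y,z],1)@R.from_euler('x',-tilt,degrees=True).as_matrix()
def delta(p,az,tilt=0,s=None):
    s=s or env.sense(); M=q2m(s["tcp_rot"]); 
    print("shift mm",np.round(M.T@(np.array(p)-s["eef_pos"])*1000,1),"rot deg",np.round(np.degrees(R.from_matrix(M.T@goal(az,tilt)).as_rotvec()),2))
E
python3 -c "
from h import *
delta([.4437,-.3215,.20],-35.8)"
```

```text
shift mm [ 354.7 -231.4   30.5] rot deg [-1.300e-01 -4.000e-02 -4.046e+01]
```

>>> {"name": "servo_tool", "arguments": {
  "moves": [
    {"x": 118,"y": -77,"z": 0,"wz": -13},
    {"x": 236,"y": -154,"z": 10,"wz": -27},
    {"x": 355,"y": -231,"z": 30,"wz": -40.4},
    {"x": 355,"y": -231,"z": 30,"wz": -40.4},
    {"x": 355,"y": -231,"z": 30,"wz": -40.4},
    {"x": 355,"y": -231,"z": 30,"wz": -40.4},
    {"x": 355,"y": -231,"z": 30,"wz": -40.4},
    {"x": 355,"y": -231,"z": 30,"wz": -40.4},
    {"x": 355,"y": -231,"z": 30,"wz": -40.4},
    {"x": 355,"y": -231,"z": 30,"wz": -40.4},
    {"x": 355,"y": -231,"z": 30,"wz": -40.4},
    {"x": 355,"y": -231,"z": 30,"wz": -40.4}
  ]
}}

```text
invalid input at $.moves[0]: expected keys x, y, z, wx, wy, wz, fingers
```

```bash
python3 - <<'E'
from h import *
s=env.sense(); c=read_camera("wrist"); cv2.imwrite("pics/w1.png",c["frame"]); W=world(c,s); np.savez("w1.npz",W=W)
print(s["t"],s["eef_pos"],s["joints"]); print(np.round(c["tool_from_camera"],3))
w=W.reshape(-1,3); m=(np.hypot(w[:,0]-.444,w[:,1]+.322)<.07)&(w[:,2]>.105)&(w[:,2]<.13); w=w[m]
print(len(w),cv2.minAreaRect((w[:,:2]*1000).astype(np.float32)),np.median(w[:,2]),w.mean(0))
e=goal(-35.8); q=(w-np.array([.4437,-.3215,0]))@e; print(np.percentile(q[:,:2],[1,50,99],axis=0))
delta([.4437,-.3215,.093],-35.8,s=s)
E
```

```text
0.1 [ 0.15415915 -0.63057404  0.22998502] [ 1.23323431  0.38378789  0.04383237  1.59942835 -0.01791578  1.16117818
 -0.04990811]
[[-0.001 -0.959 -0.283  0.072]
 [ 1.    -0.001  0.001 -0.   ]
 [-0.002 -0.283  0.959 -0.143]
 [ 0.     0.     0.     1.   ]]
0 ((0.0, 0.0), (0.0, 0.0), 0.0) nan [nan nan nan]
  return _methods._mean(a, axis=axis, dtype=dtype,
  ret = ret.dtype.type(ret / rcount)
<stdin>:5: RuntimeWarning: Mean of empty slice.
  ret = um.true_divide(
Traceback (most recent call last):
IndexError: index -1 is out of bounds for axis 0 with size 0
```

View pics/w1.png

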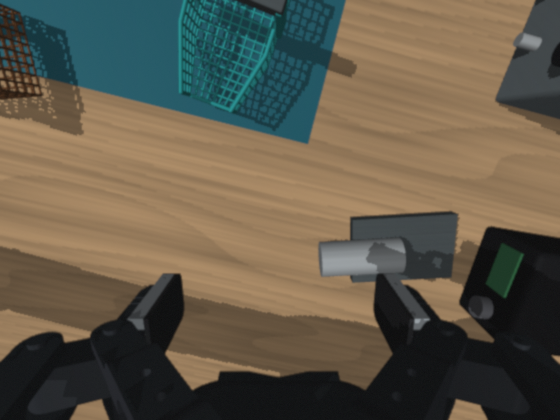

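The call was refused because every key is needed, so the arm has not moved. The picture is only the start view: teal decoy at (230,50), copper decoy at (10,60), nothing of use. I'll send it again in full.

>>> {"name": "servo_tool", "arguments": {
  "moves": [
    {"x": 118,"y": -77,"z": 0,"wx": 0,"wy": 0,"wz": -13,"fingers": 1},
    {"x": 236,"y": -154,"z": 10,"wx": 0,"wy": 0,"wz": -27,"fingers": 1},
    {"x": 355,"y": -231,"z": 30,"wx": 0,"wy": 0,"wz": -40.4,"fingers": 1},
    {"x": 355,"y": -231,"z": 30,"wx": 0,"wy": 0,"wz": -40.4,"fingers": 1},
    {"x": 355,"y": -231,"z": 30,"wx": 0,"wy": 0,"wz": -40.4,"fingers": 1},
    {"x": 355,"y": -231,"z": 30,"wx": 0,"wy": 0,"wz": -40.4,"fingers": 1},
    {"x": 355,"y": -231,"z": 30,"wx": 0,"wy": 0,"wz": -40.4,"fingers": 1},
    {"x": 355,"y": -231,"z": 30,"wx": 0,"wy": 0,"wz": -40.4,"fingers": 1},
    {"x": 355,"y": -231,"z": 30,"wx": 0,"wy": 0,"wz": -40.4,"fingers": 1},
    {"x": 355,"y": -231,"z": 30,"wx": 0,"wy": 0,"wz": -40.4,"fingers": 1},
    {"x": 355,"y": -231,"z": 30,"wx": 0,"wy": 0,"wz": -40.4,"fingers": 1},
    {"x": 355,"y": -231,"z": 30,"wx": 0,"wy": 0,"wz": -40.4,"fingers": 1}
  ]
}}

```text
t: 1.35
eef_pos: [0.4428, -0.3245, 0.2011]
tcp_rot: [0.0, 0.891, 0.454, -0.001]
force: [-0.8, -0.7, 0.3]
grip_width: 0.0852
```

```bash
python3 - <<'E' 2>&1 | grep -v Warn
from h import *
read_camera("wrist"); read_camera("wrist")
s=env.sense(); c=read_camera("wrist"); cv2.imwrite("pics/w2.png",c["frame"]); W=world(c,s); np.savez("w2.npz",W=W)
print(s["t"],s["eef_pos"],s["joints"])
w=W.reshape(-1,3); m=(np.hypot(w[:,0]-.444,w[:,1]+.322)<.07)&(w[:,2]>.105)&(w[:,2]<.13); w=w[m]
if len(w):
    print(len(w),cv2.minAreaRect((w[:,:2]*1000).astype(np.float32)),np.median(w[:,2]),w.mean(0))
    e=goal(-35.8); q=(w-np.array([.4437,-.3215,0]))@e; print(np.percentile(q[:,:2],[1,50,99],axis=0))
delta([.4437,-.3215,.093],-35.8,s=s)
E
```

```text
1.45 [ 0.44279736 -0.32471597  0.20120896] [ 0.81505062  0.24157656 -0.29301176  1.85989544  0.08070807  1.05171953
 -0.13988732]
2333 ((442.28955078125, -321.4955749511719), (91.46288299560547, 15.647308349609375), 54.06410217285156) 0.11939779449570319 [ 0.44423486 -0.31860004  0.11915193]
[[-0.04508658 -0.00807866]
 [ 0.00380334 -0.00124575]
 [ 0.04477228  0.00540169]]
shift mm [  3.2  -1.1 108.2] rot deg [-0.01  0.05 -0.29]
```

View pics/w2.png

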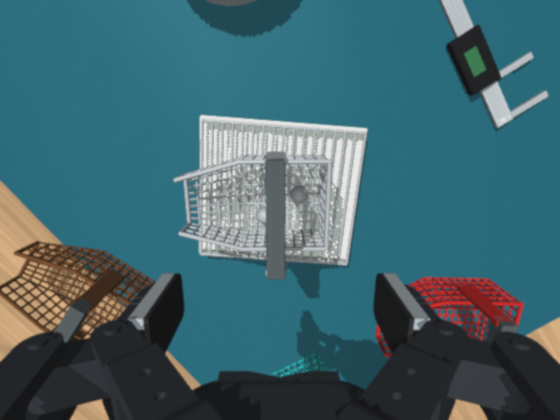

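Wrist view: the steel basket's handle runs from (276,155) to (276,275), its spout at left (185,205), balls at (265,215) and (298,193). The jaws straddle the handle. I'll descend, grip and lift.

>>> {"name": "servo_tool", "arguments": {
  "moves": [
    {"x": 3,"y": -2.4,"z": 40,"wx": 0,"wy": 0,"wz": 0,"fingers": 1},
    {"x": 3,"y": -2.4,"z": 80,"wx": 0,"wy": 0,"wz": 0,"fingers": 1},
    {"x": 3,"y": -2.4,"z": 108,"wx": 0,"wy": 0,"wz": 0,"fingers": 1},
    {"x": 3,"y": -2.4,"z": 108,"wx": 0,"wy": 0,"wz": 0,"fingers": 1},
    {"x": 3,"y": -2.4,"z": 108,"wx": 0,"wy": 0,"wz": 0,"fingers": -1},
    {"x": 3,"y": -2.4,"z": 108,"wx": 0,"wy": 0,"wz": 0,"fingers": -1},
    {"x": 3,"y": -2.4,"z": 108,"wx": 0,"wy": 0,"wz": 0,"fingers": -1},
    {"x": 3,"y": -2.4,"z": 108,"wx": 0,"wy": 0,"wz": 0,"fingers": -1},
    {"x": 3,"y": -2.4,"z": 108,"wx": 0,"wy": 0,"wz": 0,"fingers": -1},
    {"x": 3,"y": -2.4,"z": 108,"wx": 0,"wy": 0,"wz": 0,"fingers": -1},
    {"x": 3,"y": -2.4,"z": 108,"wx": 0,"wy": 0,"wz": 0,"fingers": -1},
    {"x": 3,"y": -2.4,"z": 108,"wx": 0,"wy": 0,"wz": 0,"fingers": -1}
  ]
}}

```text
t: 2.7
eef_pos: [0.4444, -0.319, 0.0943]
tcp_rot: [0.0, 0.89, 0.455, -0.0]
force: [-1.3, 1.9, 5.1]
grip_width: 0.0128
```

>>> {"name": "servo_tool", "arguments": {
  "moves": [
    {"x": 0,"y": 0,"z": -10,"wx": 0,"wy": 0,"wz": 0,"fingers": -1},
    {"x": 0,"y": 0,"z": -30,"wx": 0,"wy": 0,"wz": 0,"fingers": -1},
    {"x": 0,"y": 0,"z": -60,"wx": 0,"wy": 0,"wz": 0,"fingers": -1},
    {"x": 0,"y": 0,"z": -95,"wx": 0,"wy": 0,"wz": 0,"fingers": -1},
    {"x": 0,"y": 0,"z": -120,"wx": 0,"wy": 0,"wz": 0,"fingers": -1},
    {"x": 0,"y": 0,"z": -130,"wx": 0,"wy": 0,"wz": 0,"fingers": -1},
    {"x": 0,"y": 0,"z": -130,"wx": 0,"wy": 0,"wz": 0,"fingers": -1},
    {"x": 0,"y": 0,"z": -130,"wx": 0,"wy": 0,"wz": 0,"fingers": -1}
  ]
}}

```text
t: 3.5
eef_pos: [0.443, -0.3182, 0.2216]
tcp_rot: [-0.001, 0.89, 0.455, -0.001]
force: [-0.1, -0.4, -3.3]
grip_width: 0.013
```

```bash
python3 - <<'E' 2>&1 | grep -v Warn
from h import *
s=env.sense(); print(s["t"],s["eef_pos"],s["force"],s["grip_width"],s["joints"])
W=np.load("w2.npz")["W"]; w=W.reshape(-1,3); m=(np.hypot(w[:,0]-.444,w[:,1]+.322)<.125)&(w[:,2]>.011)&(w[:,2]<.02); w=w[m]
print(cv2.minAreaRect((w[:,:2]*1000).astype(np.float32)))
c=read_camera("top"); W=world(c); w=W.reshape(-1,3); m=(np.hypot(w[:,0]-.444,w[:,1]+.322)<.125)&(w[:,2]>.009)&(w[:,2]<.02); w=w[m]
print(cv2.minAreaRect((w[:,:2]*1000).astype(np.float32)))
delta([.4445,.31,.226],35,s=s)
for a in np.linspace(-35.7,35,5): p=.541*np.array([np.cos(np.radians(a)),np.sin(np.radians(a)),0]); p[2]=.226; print(a,end=' '); delta(p,a,s=s)
E
```

```text
3.5 [ 0.44303823 -0.31822989  0.22161971] [-0.09272394 -0.35597469 -3.25537195] 0.01301045088065971 [ 0.81502195  0.21579398 -0.30136196  1.84568203  0.07138542  1.09357304
 -0.13866386]
((442.1979675292969, -325.7291259765625), (144.4478759765625, 162.96542358398438), 49.537654876708984)
((444.5912170410156, -326.2258605957031), (143.9734344482422, 163.04685974121094), 49.83995819091797)
shift mm [ 510.  -366.9   -3.3] rot deg [ -0.15  -0.1  -70.86]
-35.7 shift mm [-0.1 -4.5 -4.4] rot deg [-0.17  0.01 -0.16]
-18.025000000000002 shift mm [164.1 -30.5  -4.3] rot deg [ -0.17  -0.02 -17.84]
-0.3500000000000014 shift mm [ 312.6 -105.1   -4.1] rot deg [ -0.17  -0.05 -35.51]
17.325000000000003 shift mm [ 431.5 -221.3   -3.8] rot deg [ -0.16  -0.07 -53.19]
35.0 shift mm [ 509.5 -368.1   -3.3] rot deg [ -0.15  -0.1  -70.86]
```

>>> {"name": "servo_tool", "arguments": {
  "moves": [
    {"x": 14.2,"y": -0.2,"z": 0,"wx": 0,"wy": 0,"wz": -1.5,"fingers": -1},
    {"x": 37.7,"y": -1.3,"z": 0,"wx": 0,"wy": 0,"wz": -4,"fingers": -1},
    {"x": 70.6,"y": -4.6,"z": 0,"wx": 0,"wy": 0,"wz": -7.5,"fingers": -1},
    {"x": 108,"y": -11,"z": 0,"wx": 0,"wy": 0,"wz": -11.5,"fingers": -1},
    {"x": 144.6,"y": -19.7,"z": 0,"wx": 0,"wy": 0,"wz": -15.5,"fingers": -1},
    {"x": 180.6,"y": -31,"z": 0,"wx": 0,"wy": 0,"wz": -19.5,"fingers": -1},
    {"x": 215.7,"y": -45,"z": 0,"wx": 0,"wy": 0,"wz": -23.5,"fingers": -1},
    {"x": 249.8,"y": -61,"z": 0,"wx": 0,"wy": 0,"wz": -27.5,"fingers": -1},
    {"x": 282.7,"y": -79.7,"z": 0,"wx": 0,"wy": 0,"wz": -31.5,"fingers": -1},
    {"x": 314.2,"y": -100.6,"z": 0,"wx": 0,"wy": 0,"wz": -35.5,"fingers": -1},
    {"x": 344,"y": -123.5,"z": 0,"wx": 0,"wy": 0,"wz": -39.5,"fingers": -1},
    {"x": 372.4,"y": -148.6,"z": 0,"wx": 0,"wy": 0,"wz": -43.5,"fingers": -1}
  ]
}}

```text
t: 4.75
eef_pos: [0.5413, 0.0748, 0.223]
tcp_rot: [-0.001, 0.655, 0.755, 0.001]
force: [1.1, -0.5, -2.9]
grip_width: 0.0128
```

>>> {"name": "servo_tool", "arguments": {
  "moves": [
    {"x": 37.7,"y": -1.3,"z": 0,"wx": 0,"wy": 0,"wz": -4,"fingers": -1},
    {"x": 75.3,"y": -5.3,"z": 0,"wx": 0,"wy": 0,"wz": -8,"fingers": -1},
    {"x": 112.5,"y": -11.8,"z": 0,"wx": 0,"wy": 0,"wz": -12,"fingers": -1},
    {"x": 149,"y": -21,"z": 0,"wx": 0,"wy": 0,"wz": -16,"fingers": -1},
    {"x": 185,"y": -32.6,"z": 0,"wx": 0,"wy": 0,"wz": -20,"fingers": -1},
    {"x": 211.4,"y": -43,"z": 0,"wx": 0,"wy": 0,"wz": -23,"fingers": -1},
    {"x": 232.9,"y": -52.7,"z": 0,"wx": 0,"wy": 0,"wz": -25.5,"fingers": -1},
    {"x": 247.3,"y": -59.8,"z": 0,"wx": 0,"wy": 0,"wz": -27.2,"fingers": -1},
    {"x": 247.3,"y": -59.8,"z": 0,"wx": 0,"wy": 0,"wz": -27.2,"fingers": -1},
    {"x": 247.3,"y": -59.8,"z": 0,"wx": 0,"wy": 0,"wz": -27.2,"fingers": -1},
    {"x": 247.3,"y": -59.8,"z": 0,"wx": 0,"wy": 0,"wz": -27.2,"fingers": -1}
  ]
}}

```text
t: 5.85
eef_pos: [0.4512, 0.305, 0.223]
tcp_rot: [0.0, 0.465, 0.885, -0.001]
force: [0.8, -1.0, -2.6]
grip_width: 0.0128
```

>>> {"name": "servo_tool", "arguments": {
  "moves": [
    {"x": 2,"y": 1,"z": 8,"wx": 0,"wy": 0,"wz": 0,"fingers": -1},
    {"x": 5,"y": 4,"z": 25,"wx": -2,"wy": 0,"wz": 0,"fingers": -1},
    {"x": 8,"y": 7,"z": 45,"wx": -6,"wy": 0,"wz": 0,"fingers": -1},
    {"x": 8,"y": 10,"z": 62,"wx": -11,"wy": 0,"wz": 0,"fingers": -1},
    {"x": 8,"y": 12,"z": 72,"wx": -16,"wy": 0,"wz": 0,"fingers": -1},
    {"x": 8,"y": 13,"z": 77,"wx": -20,"wy": 0,"wz": 0,"fingers": -1},
    {"x": 8,"y": 14,"z": 78,"wx": -23,"wy": 0,"wz": 0,"fingers": -1},
    {"x": 8,"y": 15,"z": 78,"wx": -26,"wy": 0,"wz": 0,"fingers": -1},
    {"x": 8,"y": 15,"z": 78,"wx": -28,"wy": 0,"wz": 0,"fingers": -1},
    {"x": 8,"y": 15,"z": 78,"wx": -28,"wy": 0,"wz": 0,"fingers": -1},
    {"x": 8,"y": 15,"z": 78,"wx": -28,"wy": 0,"wz": 0,"fingers": -1}
  ]
}}

```text
t: 6.95
eef_pos: [0.4576, 0.3213, 0.1448]
tcp_rot: [0.112, 0.45, 0.86, 0.214]
force: [-0.1, 1.2, -2.9]
grip_width: 0.013
```

```bash
python3 - <<'E' 2>&1 | grep -v Warn
from h import *
s=env.sense(); M=q2m(s["tcp_rot"]); print(s["t"],s["eef_pos"],s["joints"],"tilt",np.degrees(np.arccos(-M[2,2])))
h=s["eef_pos"]-.017*M[:,2]; bx=M[:,1]; bz=-M[:,2]; print("handle",h,"lip est",h-.085*bx-.069*bz)
c=read_camera("top"); W=world(c); cv2.imwrite("pics/t2.png",cv2.resize(c["frame"][120:300,60:240],None,fx=3,fy=3))
c=read_camera("side"); W=world(c); cv2.imwrite("pics/s2.png",cv2.resize(c["frame"][240:420,170:350],None,fx=3,fy=3))
a,b=cv2.imread("pics/t2.png"),cv2.imread("pics/s2.png"); cv2.imwrite("pics/both2.png",cv2.resize(np.hstack([a,b]),(800,400)))
E
```

```text
6.95 [0.45757096 0.32131927 0.14480845] [ 0.01911467  0.16171805 -0.76345495  2.22922451  0.49230701  0.34414049
 -0.53103808] tilt 27.897564563109867
handle [0.45103336 0.31678842 0.15983281] lip est [0.41585765 0.29234057 0.05908078]
```

View pics/both2.png

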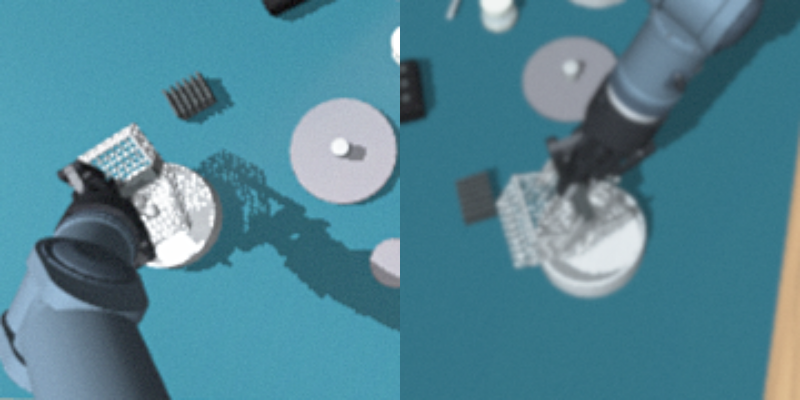

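Top/side picture: the basket (about (120,190) in the left half) hangs over the edge of the empty dish (centre (164,215)), tilted 28° with the balls still inside, and clear of the heat sink (190,97). This agrees with the computed lip. I'll tilt further in small steps.

>>> {"name": "servo_tool", "arguments": {
  "moves": [
    {"x": 0,"y": 0.9,"z": 0,"wx": -3,"wy": 0,"wz": 0,"fingers": -1},
    {"x": 0,"y": 1.8,"z": 0,"wx": -6,"wy": 0,"wz": 0,"fingers": -1},
    {"x": 0,"y": 2.6,"z": 0,"wx": -9,"wy": 0,"wz": 0,"fingers": -1},
    {"x": 0,"y": 3.3,"z": 0,"wx": -11,"wy": 0,"wz": 0,"fingers": -1},
    {"x": 0,"y": 3.3,"z": 0,"wx": -11,"wy": 0,"wz": 0,"fingers": -1}
  ]
}}

```text
t: 7.55
eef_pos: [0.462, 0.324, 0.1478]
tcp_rot: [0.155, 0.438, 0.836, 0.293]
force: [-0.2, 0.5, -0.9]
grip_width: 0.0132
```

```bash
cat >> h.py <<'E'
def stat():
    s=env.sense(); M=q2m(s["tcp_rot"]); print("t",s["t"],"p",np.round(s["eef_pos"],4),"j",np.round(s["joints"],3),"tilt",round(np.degrees(np.arccos(-M[2,2])),1),"F",np.round(s["force"],1),"w",round(s["grip_width"],4))
    h=s["eef_pos"]-.017*M[:,2]; l=h-.085*M[:,1]+.069*M[:,2]; az=np.radians(34.9); D=np.array([[np.cos(az),np.sin(az)],[-np.sin(az),np.cos(az)]]); C=np.array([.4447,.3105])
    print("handle rad/tan/z mm",np.round(1000*np.r_[D@(h[:2]-C),h[2]],1),"lip",np.round(1000*np.r_[D@(l[:2]-C),l[2]],1))
E
python3 -c "
from h import *
stat()"
```

```text
t 7.55 p [0.462  0.324  0.1478] j [-0.303  0.098 -0.435  2.357  1.382  0.119 -1.455] tilt 38.7 F [-0.2  0.5 -0.9] w 0.0132
handle rad/tan/z mm [ 11.3   1.2 161. ] lip [-12.    1.   54.1]
```

>>> {"name": "servo_tool", "arguments": {
  "moves": [
    {"x": 0,"y": 0.6,"z": 0,"wx": -2,"wy": 0,"wz": 0,"fingers": -1},
    {"x": 0,"y": 1.2,"z": 0,"wx": -4,"wy": 0,"wz": 0,"fingers": -1},
    {"x": 0,"y": 1.8,"z": 0,"wx": -6,"wy": 0,"wz": 0,"fingers": -1},
    {"x": 0,"y": 1.8,"z": 0,"wx": -6,"wy": 0,"wz": 0,"fingers": -1},
    {"x": 0,"y": 1.8,"z": 0,"wx": -6,"wy": 0,"wz": 0,"fingers": -1}
  ]
}}

```text
t: 8.05
eef_pos: [0.4621, 0.3249, 0.1481]
tcp_rot: [0.176, 0.429, 0.82, 0.336]
force: [-1.4, -0.3, -2.5]
grip_width: 0.0126
```

```bash
python3 -c "
from h import *
stat()
c=read_camera('side');cv2.imwrite('pics/s3.png',cv2.resize(c['frame'][280:400,190:310],None,fx=4,fy=4,interpolation=cv2.INTER_CUBIC))"
```

```text
t 8.05 p [0.4621 0.3249 0.1481] j [-0.117  0.123 -0.63   2.411  2.35   0.209 -2.406] tilt 44.5 F [-1.4 -0.3 -2.5] w 0.0126
handle rad/tan/z mm [ 10.6   1.9 160.3] lip [-1.6  1.7 51.5]
```

View pics/s3.png

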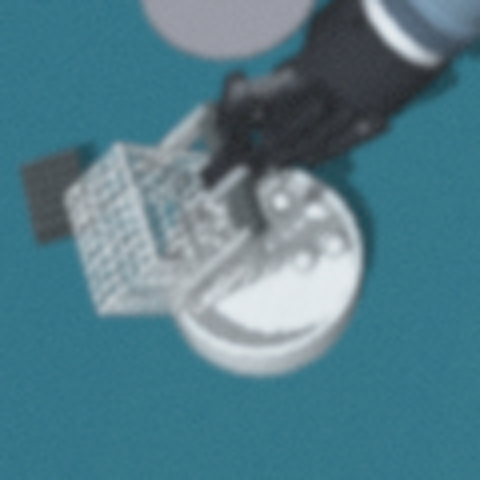

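Side crop: the spout is over the dish and several bright balls lie in the dish around (280–335, 200–262). The count is uncertain, so I'll tilt more to be sure.

>>> {"name": "servo_tool", "arguments": {
  "moves": [
    {"x": 0,"y": 0.9,"z": 0,"wx": -3,"wy": 0,"wz": 0,"fingers": -1},
    {"x": 0,"y": 1.8,"z": 0,"wx": -6,"wy": 0,"wz": 0,"fingers": -1},
    {"x": 0,"y": 2.6,"z": 0,"wx": -9,"wy": 0,"wz": 0,"fingers": -1},
    {"x": 0,"y": 2.9,"z": 0,"wx": -11,"wy": 0,"wz": 0,"fingers": -1},
    {"x": 0,"y": 2.9,"z": 0,"wx": -11,"wy": 0,"wz": 0,"fingers": -1},
    {"x": 0,"y": 2.9,"z": 0,"wx": -11,"wy": 0,"wz": 0,"fingers": -1},
    {"x": 0,"y": 2.9,"z": 0,"wx": -11,"wy": 0,"wz": 0,"fingers": -1}
  ]
}}

```text
t: 8.8
eef_pos: [0.4649, 0.3254, 0.1508]
tcp_rot: [0.218, 0.41, 0.784, 0.412]
force: [-0.7, -0.3, -2.5]
grip_width: 0.0129
```

```bash
python3 -c "
from h import *
stat()"
```

```text
t 8.8 p [0.4649 0.3254 0.1508] j [ 0.046  0.227 -0.811  2.499  2.716  0.544 -2.714] tilt 55.6 F [-0.7 -0.3 -2.5] w 0.0129
handle rad/tan/z mm [ 11.1   0.8 160.5] lip [20.   0.3 51.3]
```

>>> {"name": "servo_tool", "arguments": {
  "moves": [
    {"x": 0,"y": 1.3,"z": -1.7,"wx": 4,"wy": 0,"wz": 0,"fingers": -1},
    {"x": 0,"y": 4.2,"z": -4.7,"wx": 8,"wy": 0,"wz": 0,"fingers": -1},
    {"x": 0,"y": 7.7,"z": -8.3,"wx": 13,"wy": 0,"wz": 0,"fingers": -1},
    {"x": 0,"y": 11.2,"z": -12.1,"wx": 18,"wy": 0,"wz": 0,"fingers": -1},
    {"x": 0,"y": 16.2,"z": -17.3,"wx": 24,"wy": 0,"wz": 0,"fingers": -1},
    {"x": 0,"y": 21.2,"z": -22.6,"wx": 30,"wy": 0,"wz": 0,"fingers": -1},
    {"x": 0,"y": 26.3,"z": -28.1,"wx": 36,"wy": 0,"wz": 0,"fingers": -1},
    {"x": 0,"y": 31.5,"z": -33.8,"wx": 42,"wy": 0,"wz": 0,"fingers": -1},
    {"x": 0,"y": 34.4,"z": -37.8,"wx": 48,"wy": 0,"wz": 0,"fingers": -1},
    {"x": 0,"y": 35.9,"z": -40.7,"wx": 53,"wy": 0,"wz": 0,"fingers": -1},
    {"x": 0,"y": 35.5,"z": -41.3,"wx": 55.6,"wy": 0,"wz": 0,"fingers": -1},
    {"x": 0,"y": 35.5,"z": -41.3,"wx": 55.6,"wy": 0,"wz": 0,"fingers": -1}
  ]
}}

```text
t: 10.0
eef_pos: [0.4492, 0.3182, 0.2038]
tcp_rot: [0.115, 0.472, 0.865, 0.124]
force: [1.7, -0.2, -3.5]
grip_width: 0.0127
```

```bash
python3 -c "
from h import *
stat()"
```

```text
t 10.0 p [0.4492 0.3182 0.2038] j [-0.104  0.098 -0.696  2.081  0.332  0.705 -0.438] tilt 19.5 F [ 1.7 -0.2 -3.5] w 0.0127
handle rad/tan/z mm [  2.6   5.4 219.9] lip [-55.7   0.6 127.4]
```

>>> {"name": "servo_tool", "arguments": {
  "moves": [
    {"x": 0,"y": 0,"z": 0,"wx": 0,"wy": 0,"wz": 0,"fingers": -1},
    {"x": 0,"y": 0,"z": 0,"wx": 0,"wy": 0,"wz": 0,"fingers": -1}
  ]
}}

```text
t: 10.2
eef_pos: [0.4535, 0.3172, 0.2035]
tcp_rot: [0.119, 0.474, 0.863, 0.127]
force: [-0.3, -0.9, -3.6]
grip_width: 0.0129
```

```bash
python3 -c "
from h import *
stat(); delta([.4436,.3122,.223],35)"
```

```text
t 10.2 p [0.4535 0.3172 0.2035] j [-0.103  0.1   -0.692  2.082  0.345  0.695 -0.451] tilt 20.0 F [-0.3 -0.9 -3.6] w 0.0129
handle rad/tan/z mm [  5.5   2.2 219.4] lip [-52.1  -2.4 126.4]
shift mm [ -0.7  -3.9 -22.1] rot deg [19.27  5.37 -2.54]
```

>>> {"name": "servo_tool", "arguments": {
  "moves": [
    {"x": 0,"y": -1,"z": -7,"wx": 6,"wy": 1.8,"wz": -0.8,"fingers": -1},
    {"x": 0,"y": -3,"z": -15,"wx": 13,"wy": 3.6,"wz": -1.6,"fingers": -1},
    {"x": -0.7,"y": -3.9,"z": -22,"wx": 19.3,"wy": 5.4,"wz": -2.5,"fingers": -1},
    {"x": -0.7,"y": -3.9,"z": -22,"wx": 19.3,"wy": 5.4,"wz": -2.5,"fingers": -1}
  ]
}}

```text
t: 10.6
eef_pos: [0.4458, 0.3111, 0.2218]
tcp_rot: [-0.0, 0.463, 0.886, -0.0]
force: [1.3, 0.1, -2.6]
grip_width: 0.0126
```

>>> {"name": "servo_tool", "arguments": {
  "moves": [
    {"x": -14.2,"y": -0.2,"z": 0,"wx": 0,"wy": 0,"wz": 1.5,"fingers": -1},
    {"x": -37.7,"y": -1.3,"z": 0,"wx": 0,"wy": 0,"wz": 4,"fingers": -1},
    {"x": -70.6,"y": -4.6,"z": 0,"wx": 0,"wy": 0,"wz": 7.5,"fingers": -1},
    {"x": -108,"y": -11,"z": 0,"wx": 0,"wy": 0,"wz": 11.5,"fingers": -1},
    {"x": -144.6,"y": -19.7,"z": 0,"wx": 0,"wy": 0,"wz": 15.5,"fingers": -1},
    {"x": -180.6,"y": -31,"z": 0,"wx": 0,"wy": 0,"wz": 19.5,"fingers": -1},
    {"x": -215.7,"y": -45,"z": 0,"wx": 0,"wy": 0,"wz": 23.5,"fingers": -1},
    {"x": -249.8,"y": -61,"z": 0,"wx": 0,"wy": 0,"wz": 27.5,"fingers": -1},
    {"x": -282.7,"y": -79.7,"z": 0,"wx": 0,"wy": 0,"wz": 31.5,"fingers": -1},
    {"x": -314.2,"y": -100.6,"z": 0,"wx": 0,"wy": 0,"wz": 35.5,"fingers": -1},
    {"x": -314.2,"y": -100.6,"z": 0,"wx": 0,"wy": 0,"wz": 35.5,"fingers": -1},
    {"x": -314.2,"y": -100.6,"z": 0,"wx": 0,"wy": 0,"wz": 35.5,"fingers": -1}
  ]
}}

```text
t: 11.8
eef_pos: [0.5394, -0.0067, 0.2214]
tcp_rot: [-0.001, 0.712, 0.702, -0.002]
force: [-0.0, 1.0, -2.3]
grip_width: 0.0127
```

```bash
python3 - <<'E'
from h import *
stat(); c=read_camera("top"); W=world(c)
d=cv2.resize(c["frame"][175:260,92:177],(400,400),interpolation=cv2.INTER_CUBIC)
s=read_camera("side"); e=cv2.resize(s["frame"][300:390,210:300],(400,400),interpolation=cv2.INTER_CUBIC)
cv2.imwrite("pics/dish.png",np.hstack([d,e]))
w=W[175:260,92:177].reshape(-1,3); m=(w[:,2]>.028)&(w[:,2]<.042); print(cv2.minEnclosingCircle((w[m][:,:2]*1000).astype(np.float32)))
E
```

```text
t 11.8 p [ 0.5394 -0.0067  0.2214] j [ 0.306  0.216 -0.416  1.854  0.1    1.096 -0.163] tilt 0.3 F [-0.   1.  -2.3] w 0.0127
handle rad/tan/z mm [-103.7 -314.3  238.4] lip [-173.1 -264.6  169.8]
((445.3316345214844, 310.32550048828125), 65.6729965209961)
```

View pics/dish.png

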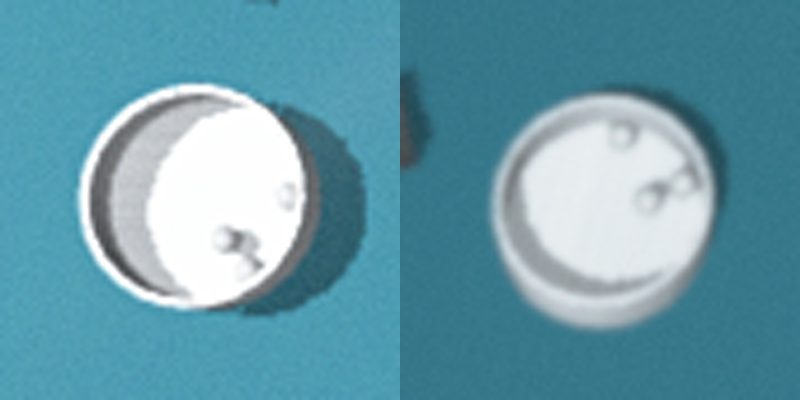

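Both views show three balls in the dish (side half: (622,135), (650,198), (685,180)), none outside. The dish is at (445, 310) mm. Next I return the basket.

```bash
python3 -c "
from h import *
s=env.sense()
p0=s['eef_pos']
for a in (-3,-7,-11,-15,-19,-23,-27,-30.5,-33.5,-35.6):
  k=(a+.7)/(-35.6+.7); r=.5395+(.5495-.5395)*k; print(a,end=' ');delta([r*np.cos(np.radians(a+k*-.35)),r*np.sin(np.radians(a+k*-.35)),.2214],a-.2*k,s=s)
"
```

```text
-3 shift mm [-25.8  -0.2   0.5] rot deg [-0.22  0.04  2.54]
-7 shift mm [-63.9  -2.1   0.5] rot deg [-0.22  0.05  6.56]
-11 shift mm [-101.8   -6.7    0.5] rot deg [-0.22  0.06 10.59]
-15 shift mm [-139.4  -14.     0.6] rot deg [-0.22  0.06 14.61]
-19 shift mm [-176.5  -23.9    0.7] rot deg [-0.22  0.07 18.63]
-23 shift mm [-212.9  -36.5    0.7] rot deg [-0.21  0.08 22.66]
-27 shift mm [-248.3  -51.6    0.8] rot deg [-0.21  0.09 26.68]
-30.5 shift mm [-278.5  -66.8    0.9] rot deg [-0.21  0.09 30.2 ]
-33.5 shift mm [-303.6  -81.4    1. ] rot deg [-0.21  0.1  33.22]
-35.6 shift mm [-320.7  -92.4    1. ] rot deg [-0.21  0.1  35.33]
```

>>> {"name": "servo_tool", "arguments": {
  "moves": [
    {"x": -25.8,"y": -0.2,"z": 0,"wx": 0,"wy": 0,"wz": 2.5,"fingers": -1},
    {"x": -64,"y": -2,"z": 0,"wx": 0,"wy": 0,"wz": 6.6,"fingers": -1},
    {"x": -102,"y": -6.7,"z": 0,"wx": 0,"wy": 0,"wz": 10.6,"fingers": -1},
    {"x": -139.4,"y": -14,"z": 0,"wx": 0,"wy": 0,"wz": 14.6,"fingers": -1},
    {"x": -176.5,"y": -24,"z": 0,"wx": 0,"wy": 0,"wz": 18.6,"fingers": -1},
    {"x": -213,"y": -36.5,"z": 0,"wx": 0,"wy": 0,"wz": 22.7,"fingers": -1},
    {"x": -248.3,"y": -51.6,"z": 0,"wx": 0,"wy": 0,"wz": 26.7,"fingers": -1},
    {"x": -278.5,"y": -66.8,"z": 0,"wx": 0,"wy": 0,"wz": 30.2,"fingers": -1},
    {"x": -303.6,"y": -81.4,"z": 0,"wx": 0,"wy": 0,"wz": 33.2,"fingers": -1},
    {"x": -320.7,"y": -92.4,"z": 0,"wx": 0,"wy": 0,"wz": 35.3,"fingers": -1},
    {"x": -320.7,"y": -92.4,"z": 0,"wx": 0,"wy": 0,"wz": 35.3,"fingers": -1},
    {"x": -320.7,"y": -92.4,"z": 0,"wx": 0,"wy": 0,"wz": 35.3,"fingers": -1}
  ]
}}

```text
t: 13.1
eef_pos: [0.4463, -0.3216, 0.2224]
tcp_rot: [-0.001, 0.89, 0.456, -0.001]
force: [0.7, 1.2, -2.2]
grip_width: 0.0126
```

>>> {"name": "servo_tool", "arguments": {
  "moves": [
    {"x": 0,"y": 0,"z": 30,"wx": 0,"wy": 0,"wz": 0,"fingers": -1},
    {"x": 0,"y": 0,"z": 65,"wx": 0,"wy": 0,"wz": 0,"fingers": -1},
    {"x": 0,"y": 0,"z": 95,"wx": 0,"wy": 0,"wz": 0,"fingers": -1},
    {"x": 0,"y": 0,"z": 110,"wx": 0,"wy": 0,"wz": 0,"fingers": -1},
    {"x": 0,"y": 0,"z": 110,"wx": 0,"wy": 0,"wz": 0,"fingers": -1},
    {"x": 0,"y": 0,"z": 110,"wx": 0,"wy": 0,"wz": 0,"fingers": -1},
    {"x": 0,"y": 0,"z": 110,"wx": 0,"wy": 0,"wz": 0,"fingers": -1}
  ]
}}

```text
t: 13.8
eef_pos: [0.4475, -0.3232, 0.1146]
tcp_rot: [0.001, 0.89, 0.456, -0.001]
force: [0.1, -0.1, -2.8]
grip_width: 0.0126
```

```bash
python3 -c "
from h import *
stat();delta([.445,-.323,.095],-35.8)
"
```

```text
t 13.8 p [ 0.4475 -0.3232  0.1146] j [ 0.658  0.342 -0.126  1.928  0.058  0.875 -0.121] tilt 0.1 F [ 0.1 -0.1 -2.8] w 0.0126
handle rad/tan/z mm [-360.3 -521.3  131.6] lip [-388.6 -441.3   62.5]
shift mm [-1.2 -2.2 19.6] rot deg [0.06 0.12 0.09]
```

>>> {"name": "servo_tool", "arguments": {
  "moves": [
    {"x": -1,"y": -2,"z": 10,"wx": 0,"wy": 0,"wz": 0,"fingers": -1},
    {"x": -1,"y": -2,"z": 15,"wx": 0,"wy": 0,"wz": 0,"fingers": -1},
    {"x": -1,"y": -2,"z": 18,"wx": 0,"wy": 0,"wz": 0,"fingers": -1},
    {"x": -1,"y": -2,"z": 20,"wx": 0,"wy": 0,"wz": 0,"fingers": -1},
    {"x": -1,"y": -2,"z": 20,"wx": 0,"wy": 0,"wz": 0,"fingers": -1},
    {"x": -1,"y": -2,"z": 20,"wx": 0,"wy": 0,"wz": 0,"fingers": -1}
  ]
}}

```text
t: 14.4
eef_pos: [0.4425, -0.3223, 0.0947]
tcp_rot: [-0.002, 0.89, 0.456, -0.003]
force: [-4.8, 3.4, 12.3]
grip_width: 0.0128
```

>>> {"name": "servo_tool", "arguments": {
  "moves": [
    {"x": 0,"y": 0,"z": -1,"wx": 0,"wy": 0,"wz": 0,"fingers": -1},
    {"x": 0,"y": 0,"z": -1,"wx": 0,"wy": 0,"wz": 0,"fingers": -0.6},
    {"x": 0,"y": 0,"z": -1,"wx": 0,"wy": 0,"wz": 0,"fingers": -0.2},
    {"x": 0,"y": 0,"z": -1,"wx": 0,"wy": 0,"wz": 0,"fingers": 0.4},
    {"x": 0,"y": 0,"z": -1,"wx": 0,"wy": 0,"wz": 0,"fingers": 0.4},
    {"x": 0,"y": 0,"z": -1,"wx": 0,"wy": 0,"wz": 0,"fingers": 0.4},
    {"x": 0,"y": 0,"z": -20,"wx": 0,"wy": 0,"wz": 0,"fingers": 0.4},
    {"x": 0,"y": 0,"z": -60,"wx": 0,"wy": 0,"wz": 0,"fingers": 0.4},
    {"x": 0,"y": 0,"z": -100,"wx": 0,"wy": 0,"wz": 0,"fingers": 0.4},
    {"x": 0,"y": 0,"z": -110,"wx": 0,"wy": 0,"wz": 0,"fingers": 0.4},
    {"x": 0,"y": 0,"z": -110,"wx": 0,"wy": 0,"wz": 0,"fingers": 0.4},
    {"x": 0,"y": 0,"z": -110,"wx": 0,"wy": 0,"wz": 0,"fingers": 0.4}
  ]
}}

```text
t: 15.6
eef_pos: [0.4429, -0.3217, 0.2014]
tcp_rot: [-0.002, 0.89, 0.456, -0.002]
force: [0.0, 0.0, -0.5]
grip_width: 0.0596
```

```bash
python3 - <<'E' 2>&1 | grep -v Warn
from h import *
stat(); s=env.sense(); c=read_camera("wrist"); cv2.imwrite("pics/w3.png",c["frame"]); W=world(c,s)
w=W.reshape(-1,3); near=np.hypot(w[:,0]-.444,w[:,1]+.322)
for lo,hi,r in((.105,.13,.07),(.011,.02,.125)):
    q=w[(near<r)&(w[:,2]>lo)&(w[:,2]<hi)]; print(cv2.minAreaRect((q[:,:2]*1000).astype(np.float32)),np.median(q[:,2]))
c=read_camera("top"); W=world(c); w=W[160:215,180:250].reshape(-1,3)
q=w[(w[:,2]>.03)&(w[:,2]<.06)]; print("knob",cv2.minEnclosingCircle((q[:,:2]*1000).astype(np.float32)),q.mean(0),len(q))
delta([.5335,.0938,.15],10)
E
```

```text
t 15.6 p [ 0.4429 -0.3217  0.2014] j [ 0.667  0.23  -0.13   1.867  0.037  1.052 -0.103] tilt 0.3 F [ 0.   0.  -0.5] w 0.0596
handle rad/tan/z mm [-363.2 -517.6  218.4] lip [-391.6 -437.1  149.8]
((441.0589904785156, -324.9412536621094), (91.33419036865234, 15.369449615478516), 54.19214630126953) 0.11936845513165252
((442.3846435546875, -325.57562255859375), (144.10012817382812, 162.60784912109375), 49.521583557128906) 0.0164842926111574
knob ((533.7774658203125, 94.04729461669922), 10.82302188873291) [0.53300758 0.09331998 0.03989621] 50
shift mm [ 390.4 -168.1   50.5] rot deg [-4.700e-01 -3.000e-02 -4.575e+01]
```

View pics/w3.png

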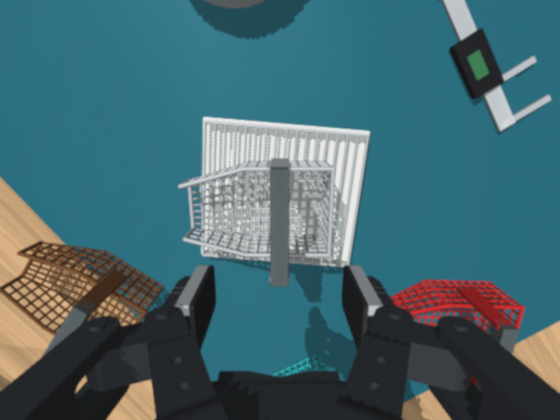

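Wrist view: the empty basket stands upright on the rack, handle (280,160)-(280,285), 2 mm from the rack's centre. Now the cover.

>>> {"name": "servo_tool", "arguments": {
  "moves": [
    {"x": 45,"y": -19,"z": 0,"wx": 0,"wy": 0,"wz": -5,"fingers": 0.4},
    {"x": 90,"y": -39,"z": 0,"wx": 0,"wy": 0,"wz": -10,"fingers": 0.4},
    {"x": 135,"y": -58,"z": 5,"wx": 0,"wy": 0,"wz": -16,"fingers": 0.4},
    {"x": 180,"y": -77,"z": 10,"wx": 0,"wy": 0,"wz": -21,"fingers": 0.4},
    {"x": 225,"y": -97,"z": 20,"wx": 0,"wy": 0,"wz": -26,"fingers": 0.4},
    {"x": 270,"y": -116,"z": 30,"wx": 0,"wy": 0,"wz": -32,"fingers": 0.4},
    {"x": 315,"y": -136,"z": 40,"wx": 0,"wy": 0,"wz": -37,"fingers": 0.4},
    {"x": 355,"y": -153,"z": 47,"wx": 0,"wy": 0,"wz": -42,"fingers": 0.4},
    {"x": 390,"y": -168,"z": 50,"wx": 0,"wy": 0,"wz": -45.8,"fingers": 0.4},
    {"x": 390,"y": -168,"z": 50,"wx": 0,"wy": 0,"wz": -45.8,"fingers": 0.4},
    {"x": 390,"y": -168,"z": 50,"wx": 0,"wy": 0,"wz": -45.8,"fingers": 0.4},
    {"x": 390,"y": -168,"z": 50,"wx": 0,"wy": 0,"wz": -45.8,"fingers": 0.4}
  ]
}}

```text
t: 16.9
eef_pos: [0.5341, 0.0906, 0.1508]
tcp_rot: [-0.002, 0.643, 0.766, -0.003]
force: [-0.2, -0.5, -0.5]
grip_width: 0.06
```

```bash
python3 - <<'E' 2>&1 | grep -v Warn
from h import *
read_camera("wrist"); read_camera("wrist")
s=env.sense(); c=read_camera("wrist"); W=world(c,s); print(s["eef_pos"],s["joints"])
w=W.reshape(-1,3); near=np.hypot(w[:,0]-.5335,w[:,1]-.0938)
q=w[(near<.02)&(w[:,2]>.034)&(w[:,2]<.06)]; print("knob",cv2.minEnclosingCircle((q[:,:2]*1000).astype(np.float32)),np.median(q,0),len(q))
q=w[(near<.08)&(w[:,2]>.01)&(w[:,2]<.02)]; print("flange",cv2.minEnclosingCircle((q[:,:2]*1000).astype(np.float32)),np.median(q[:,2]))
cv2.imwrite("pics/w4.png",c["frame"])
delta([.5332,.0935,.019],10,s=s)
E
```

```text
[0.53461281 0.09007021 0.15144071] [ 0.18203093  0.31584638 -0.48967616  1.90629034  0.17814334  0.96748318
 -0.21753813]
knob ((531.20947265625, 95.53417205810547), 10.746383666992188) [0.53123889 0.09633969 0.04137741] 556
flange ((531.3672485351562, 94.89047241210938), 68.04048156738281) 0.015480144572012883
shift mm [ 3.700e+00 -1.000e-01  1.324e+02] rot deg [-0.31  0.03 -0.15]
```

>>> {"name": "servo_tool", "arguments": {
  "moves": [
    {"x": 5,"y": -1.7,"z": 45,"wx": 0,"wy": 0,"wz": 0,"fingers": 0.4},
    {"x": 5,"y": -1.7,"z": 90,"wx": 0,"wy": 0,"wz": 0,"fingers": 0.4},
    {"x": 5,"y": -1.7,"z": 120,"wx": 0,"wy": 0,"wz": 0,"fingers": 0.4},
    {"x": 5,"y": -1.7,"z": 132,"wx": 0,"wy": 0,"wz": 0,"fingers": 0.4},
    {"x": 5,"y": -1.7,"z": 132,"wx": 0,"wy": 0,"wz": 0,"fingers": 0.4},
    {"x": 5,"y": -1.7,"z": 132,"wx": 0,"wy": 0,"wz": 0,"fingers": -1},
    {"x": 5,"y": -1.7,"z": 132,"wx": 0,"wy": 0,"wz": 0,"fingers": -1},
    {"x": 5,"y": -1.7,"z": 132,"wx": 0,"wy": 0,"wz": 0,"fingers": -1},
    {"x": 5,"y": -1.7,"z": 132,"wx": 0,"wy": 0,"wz": 0,"fingers": -1},
    {"x": 5,"y": -1.7,"z": 132,"wx": 0,"wy": 0,"wz": 0,"fingers": -1},
    {"x": 5,"y": -1.7,"z": 132,"wx": 0,"wy": 0,"wz": 0,"fingers": -1}
  ]
}}

```text
t: 18.15
eef_pos: [0.5339, 0.0973, 0.0224]
tcp_rot: [-0.0, 0.643, 0.766, -0.0]
force: [-0.4, -0.6, 7.0]
grip_width: 0.0201
```

```bash
python3 -c "
from h import *
stat()
"
```

```text
t 18.15 p [0.5339 0.0973 0.0224] j [ 0.108  0.509 -0.429  1.973  0.311  0.723 -0.333] tilt 0.0 F [-0.4 -0.6  7. ] w 0.0201
handle rad/tan/z mm [ -48.8 -225.8   39.4] lip [-126.  -190.1  -29.6]
```

>>> {"name": "servo_tool", "arguments": {
  "moves": [
    {"x": 0,"y": 0,"z": -10,"wx": 0,"wy": 0,"wz": 0,"fingers": -1},
    {"x": 0,"y": 0,"z": -35,"wx": 0,"wy": 0,"wz": 0,"fingers": -1},
    {"x": 0,"y": 0,"z": -65,"wx": 0,"wy": 0,"wz": 0,"fingers": -1},
    {"x": 0,"y": 0,"z": -85,"wx": 0,"wy": 0,"wz": 0,"fingers": -1},
    {"x": 0,"y": 0,"z": -85,"wx": 0,"wy": 0,"wz": 0,"fingers": -1},
    {"x": 0,"y": 0,"z": -85,"wx": 0,"wy": 0,"wz": 0,"fingers": -1}
  ]
}}

```text
t: 18.75
eef_pos: [0.5322, 0.0969, 0.1055]
tcp_rot: [-0.001, 0.642, 0.766, -0.001]
force: [-0.5, -0.6, -1.9]
grip_width: 0.0197
```

```bash
python3 - <<'E'
from h import *
s=env.sense(); stat(); W=world(read_camera("top")); p=np.array(s["eef_pos"]); w=W.reshape(-1,3)
q=w[(np.hypot(w[:,0]-p[0],w[:,1]-p[1])<.09)&(w[:,2]>p[2]-.02)&(w[:,2]<p[2]+.004)]; print(len(q),cv2.minAreaRect((q[:,:2]*1000).astype(np.float32)),cv2.minEnclosingCircle((q[:,:2]*1000).astype(np.float32)))
A=np.c_[q[:,:2]-p[:2],np.ones(len(q))]; print("plane",np.linalg.lstsq(A,q[:,2],rcond=None)[0])
for a in (14,20,26,31,35): print(a,end=' ');delta([.541*np.cos(np.radians(a)),.541*np.sin(np.radians(a)),p[2]],a,s=s)
E
```

```text
t 18.75 p [0.5322 0.0969 0.1055] j [ 0.159  0.378 -0.482  1.941  0.224  0.878 -0.263] tilt 0.2 F [-0.5 -0.6 -1.9] w 0.0197
handle rad/tan/z mm [ -50.4 -225.3  122.5] lip [-127.7 -189.5   53.7]
782 ((542.512451171875, 57.005943298339844), (131.1328887939453, 59.12745666503906), 10.143457412719727) ((538.2680053710938, 80.72991180419922), 65.79374694824219)
plane [-0.00515393  0.00136306  0.09702041]
14 shift mm [34.7 -1.3  0. ] rot deg [-0.18 -0.02 -3.95]
20 shift mm [90.9 -8.1  0. ] rot deg [-0.18 -0.03 -9.95]
26 shift mm [ 1.461e+02 -2.080e+01  1.000e-01] rot deg [ -0.17  -0.03 -15.95]
31 shift mm [ 1.909e+02 -3.580e+01  1.000e-01] rot deg [ -0.17  -0.04 -20.95]
35 shift mm [ 2.257e+02 -5.050e+01  2.000e-01] rot deg [ -0.17  -0.05 -24.95]
```

>>> {"name": "servo_tool", "arguments": {
  "moves": [
    {"x": 15,"y": -0.3,"z": 0,"wx": 0,"wy": 0,"wz": -2,"fingers": -1},
    {"x": 45,"y": -2,"z": 0,"wx": 0,"wy": 0,"wz": -5,"fingers": -1},
    {"x": 82,"y": -7,"z": 0,"wx": 0,"wy": 0,"wz": -9,"fingers": -1},
    {"x": 120,"y": -14,"z": 0,"wx": 0,"wy": 0,"wz": -13,"fingers": -1},
    {"x": 155,"y": -23.5,"z": 0,"wx": 0,"wy": 0,"wz": -17,"fingers": -1},
    {"x": 187,"y": -34.5,"z": 0,"wx": 0,"wy": 0,"wz": -20.5,"fingers": -1},
    {"x": 212,"y": -44,"z": 0,"wx": 0,"wy": 0,"wz": -23.3,"fingers": -1},
    {"x": 227.3,"y": -49.8,"z": 0,"wx": 0,"wy": 0,"wz": -25,"fingers": -1},
    {"x": 227.3,"y": -49.8,"z": 0,"wx": 0,"wy": 0,"wz": -25,"fingers": -1},
    {"x": 227.3,"y": -49.8,"z": 0,"wx": 0,"wy": 0,"wz": -25,"fingers": -1},
    {"x": 227.3,"y": -49.8,"z": 0,"wx": 0,"wy": 0,"wz": -25,"fingers": -1}
  ]
}}

```text
t: 19.9
eef_pos: [0.4448, 0.3099, 0.1049]
tcp_rot: [-0.001, 0.463, 0.886, -0.002]
force: [1.2, -0.8, -1.3]
grip_width: 0.0196
```

```bash
python3 -c "
from h import *
stat(); delta([.4437,.3123,.0484],35)
"
```

```text
t 19.9 p [0.4448 0.3099 0.1049] j [-0.138  0.415 -0.641  1.932  0.312  0.899 -0.328] tilt 0.3 F [ 1.2 -0.8 -1.3] w 0.0196
handle rad/tan/z mm [ -0.2  -0.5 121.9] lip [-85.5  -0.4  53.3]
shift mm [ 2.5  0.7 56.5] rot deg [-0.25 -0.04 -0.15]
```

>>> {"name": "servo_tool", "arguments": {
  "moves": [
    {"x": 2.3,"y": 0.7,"z": 20,"wx": 0,"wy": 0,"wz": 0,"fingers": -1},
    {"x": 2.3,"y": 0.7,"z": 36,"wx": 0,"wy": 0,"wz": 0,"fingers": -1},
    {"x": 2.3,"y": 0.7,"z": 44,"wx": 0,"wy": 0,"wz": 0,"fingers": -1},
    {"x": 2.3,"y": 0.7,"z": 49,"wx": 0,"wy": 0,"wz": 0,"fingers": -1},
    {"x": 2.3,"y": 0.7,"z": 53,"wx": 0,"wy": 0,"wz": 0,"fingers": -1},
    {"x": 2.3,"y": 0.7,"z": 53,"wx": 0,"wy": 0,"wz": 0,"fingers": -1}
  ]
}}

```text
t: 20.5
eef_pos: [0.4426, 0.3142, 0.0521]
tcp_rot: [-0.002, 0.461, 0.887, -0.001]
force: [-0.4, 0.6, -0.6]
grip_width: 0.0199
```

```bash
python3 - <<'E'
from h import *
stat(); delta([.4437,.3123,.0484],35)
c=read_camera("side"); cv2.imwrite("pics/cov.png",cv2.resize(c["frame"][290:400,200:310],(500,500),interpolation=cv2.INTER_CUBIC))
E
```

```text
t 20.5 p [0.4426 0.3142 0.0521] j [-0.183  0.497 -0.603  1.956  0.38   0.807 -0.386] tilt 0.3 F [-0.4  0.6 -0.6] w 0.0199
handle rad/tan/z mm [ 0.4  4.2 69.1] lip [-84.8   4.2   0.4]
shift mm [-2.2 -0.1  3.7] rot deg [-0.22 -0.12  0.04]
```

>>> {"name": "servo_tool", "arguments": {
  "moves": [
    {"x": -2,"y": 0,"z": 1,"wx": 0,"wy": 0,"wz": 0,"fingers": -1},
    {"x": -2,"y": 0,"z": 2.5,"wx": 0,"wy": 0,"wz": 0,"fingers": -1},
    {"x": -2,"y": 0,"z": 4,"wx": 0,"wy": 0,"wz": 0,"fingers": -1},
    {"x": -2,"y": 0,"z": 4,"wx": 0,"wy": 0,"wz": 0,"fingers": -1},
    {"x": -2,"y": 0,"z": 4,"wx": 0,"wy": 0,"wz": 0,"fingers": -1}
  ]
}}

```text
t: 21.05
eef_pos: [0.4438, 0.3128, 0.0485]
tcp_rot: [-0.002, 0.461, 0.887, -0.001]
force: [0.7, 0.4, -0.7]
grip_width: 0.0202
```

```bash
python3 - <<'E'
from h import *
stat(); W=world(read_camera("side")); w=W.reshape(-1,3); n=np.hypot(w[:,0]-.445,w[:,1]-.31)
q=w[(n<.085)&(w[:,2]>.033)&(w[:,2]<.05)]; print(len(q),np.median(q[:,2]),cv2.minEnclosingCircle((q[:,:2]*1000).astype(np.float32)))
E
```

```text
t 21.05 p [0.4438 0.3128 0.0485] j [-0.182  0.502 -0.599  1.957  0.385  0.8   -0.386] tilt 0.2 F [ 0.7  0.4 -0.7] w 0.0202
handle rad/tan/z mm [ 0.6  2.4 65.5] lip [-84.6   2.3  -3.2]
1227 0.04148502830689704 ((443.6034240722656, 312.7669372558594), 68.01329040527344)
```

```bash
python3 - <<'E'
from h import *
W=np.load("side0.npz")["W"]; w=W.reshape(-1,3); n=np.hypot(w[:,0]-.445,w[:,1]-.31)
q=w[(n<.085)&(w[:,2]>.03)&(w[:,2]<.043)]; print(len(q),np.median(q[:,2]),cv2.minEnclosingCircle((q[:,:2]*1000).astype(np.float32)),cv2.minAreaRect((q[:,:2]*1000).astype(np.float32)))
E
```

```text
291 0.035377465426922106 ((443.0313415527344, 312.7050476074219), 66.15337371826172) ((442.597412109375, 313.51983642578125), (128.04164123535156, 128.1673583984375), 13.553506851196289)
```

>>> {"name": "servo_tool", "arguments": {
  "moves": [
    {"x": 0,"y": 0,"z": 1,"wx": 0,"wy": 0,"wz": 0,"fingers": -1},
    {"x": 0,"y": 0,"z": 1,"wx": 0,"wy": 0,"wz": 0,"fingers": -1}
  ]
}}

```text
t: 21.3
eef_pos: [0.4438, 0.3129, 0.0484]
tcp_rot: [-0.001, 0.461, 0.887, -0.001]
force: [-1.5, -1.4, 6.1]
grip_width: 0.02
```

In the side camera the cover and the dish agree to within 1 mm, and contact is 6 N, so it is seated. I'll release and back away.

>>> {"name": "servo_tool", "arguments": {
  "moves": [
    {"x": 0,"y": 0,"z": -1,"wx": 0,"wy": 0,"wz": 0,"fingers": -0.4},
    {"x": 0,"y": 0,"z": -1,"wx": 0,"wy": 0,"wz": 0,"fingers": -0.1},
    {"x": 0,"y": 0,"z": -1,"wx": 0,"wy": 0,"wz": 0,"fingers": 0.3},
    {"x": 0,"y": 0,"z": -1,"wx": 0,"wy": 0,"wz": 0,"fingers": 0.3},
    {"x": 0,"y": 0,"z": -1,"wx": 0,"wy": 0,"wz": 0,"fingers": 0.3},
    {"x": 0,"y": 0,"z": -20,"wx": 0,"wy": 0,"wz": 0,"fingers": 0.3},
    {"x": 0,"y": 0,"z": -60,"wx": 0,"wy": 0,"wz": 0,"fingers": 0.3},
    {"x": 0,"y": 0,"z": -110,"wx": 0,"wy": 0,"wz": 0,"fingers": 0.3},
    {"x": -45,"y": 0,"z": -140,"wx": 0,"wy": 0,"wz": 0,"fingers": 0.3},
    {"x": -90,"y": 0,"z": -150,"wx": 0,"wy": 0,"wz": 0,"fingers": 0.3},
    {"x": -130,"y": 0,"z": -150,"wx": 0,"wy": 0,"wz": 0,"fingers": 0.3},
    {"x": -150,"y": 0,"z": -150,"wx": 0,"wy": 0,"wz": 0,"fingers": 0.3}
  ]
}}

```text
t: 22.5
eef_pos: [0.5337, 0.1849, 0.1979]
tcp_rot: [0.0, 0.464, 0.886, -0.001]
force: [-1.5, -0.5, 0.7]
grip_width: 0.0556
```

```bash
python3 - <<'E'
from h import *
[read_camera("side") for _ in range(3)]
stat()
for n in("top","side"):
    c=read_camera(n); W=world(c); cv2.imwrite(f"pics/{n}F.png",c["frame"]); w=W.reshape(-1,3); r=np.hypot(w[:,0]-.445,w[:,1]-.31)
    q=w[(r<.085)&(w[:,2]>.034)&(w[:,2]<.047)]; A=np.c_[q[:,:2]-[.445,.31],np.ones(len(q))]
    print(n,len(q),cv2.minEnclosingCircle((q[:,:2]*1000).astype(np.float32)),"plane",np.round(np.linalg.lstsq(A,q[:,2],rcond=None)[0],4))
    W0=np.load(f"{n}0.npz")["W"].reshape(-1,3)
    for nm,C in (("used dish",(.5505,-.105)),):
        for ww in(W0,w):
            q=ww[(np.hypot(ww[:,0]-C[0],ww[:,1]-C[1])<.085)&(ww[:,2]>.028)&(ww[:,2]<.042)]
            print(nm,cv2.minEnclosingCircle((q[:,:2]*1000).astype(np.float32)))
a=cv2.imread("pics/topF.png"); b=cv2.imread("pics/sideF.png"); cv2.imwrite("pics/final.png",np.vstack([a[:310],b[100:390]]))
E
```

```text
t 22.65 p [0.5313 0.1879 0.1968] j [ 0.114  0.322 -0.619  1.814  0.208  1.075  0.026] tilt 0.3 F [-0.6  0.2 -0.6] w 0.0556
handle rad/tan/z mm [   0.9 -150.1  213.8] lip [ -84.3 -149.8  145.1]
top 0 ((0.0, 0.0), 0.0) plane [0. 0. 0.]
used dish ((550.9132080078125, -104.97481536865234), 65.04730224609375)
used dish ((551.0538940429688, -104.71375274658203), 65.11432647705078)
side 1911 ((443.8412170410156, 312.165283203125), 68.59339141845703) plane [0.0007 0.0005 0.0414]
used dish ((549.05810546875, -103.60581970214844), 68.44549560546875)
used dish ((547.8771362304688, -102.17890167236328), 67.07540893554688)
```

View pics/final.png

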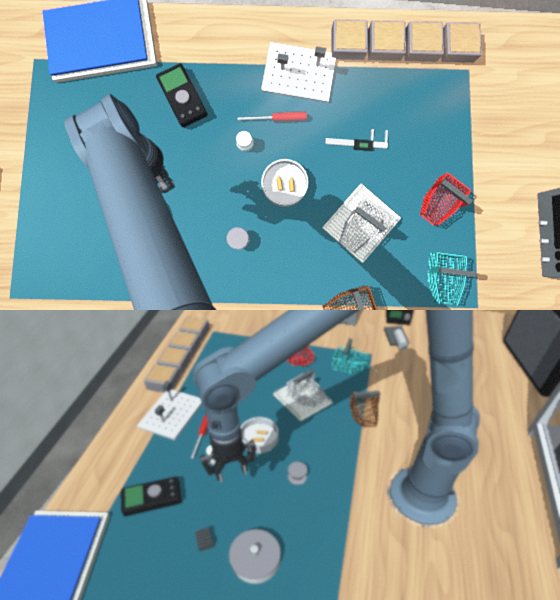

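Final view: the cover is flat and centred on the ball dish (side half, (255,555)). The basket is upright on the rack (362,220), and the standoffs and bystanders are where they were. The arm touches nothing, so I hand it in.

```bash
python3 -c "
from h import *
print(workorder.sign_off())"
```

```text
the job is handed in; nothing more can be done
None
```

The job is handed in at about 22.7 s of the 59 s allowed. I lifted the bare steel basket off the rack and poured at up to 56° tilt with the lip about 15 mm above the empty dish's rim. Then I stood the basket back on the rack and put the grey cover on the dish with the balls.

**Last checks**
- **Balls:** all three were seen in the dish before it was covered, and the wrist view showed the basket empty.
- **Basket:** it stands upright, with its handle about 2 mm from the measured middle of the rack.
- **Cover:** it is level, with the flange top at 41.4 mm (41 mm expected when seated). In the side camera its centre is within about 1 mm of the dish's.
- **Bystanders:** the standoff dish has not moved in the top camera, and nothing else looks disturbed.

**Checks that disagreed or failed**
- The top and side cameras differ by about 2 to 3 mm on the dish's position.
- The final top-camera check of the cover gave nothing, because the arm hid it.
- The tool force readings during the pour were too noisy to confirm the balls had left, so I relied on the pictures.

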